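Hold a spring clip open over a display card

ROBOT

A 6-joint arm with a two-finger parallel gripper is mounted at the origin on a cart in front of the work surface, level with it; the furniture and walls round the work are solid. World frame = base frame: x ahead of the robot, y to its left, z up, the work surface at z = 0. Lengths are in m, angles in degrees, forces in N, time in s.
With the tool pointing down it reaches from about 0.35 to 0.875 m from the base axis. Payload 4.2 kg.
Tool frame: the origin (TCP) lies midway between the tips of the shut fingers; the grasp point (between the pads) lies 19 mm behind it; z points along the fingers, y is the line along which they close (so a half turn about z gives the same grasp; the last joint's range is limited). The gripper opens to 87 mm and grips with 3 to 60 N. Pads are 19 mm wide; open, the fingers measure 117 mm over their backs; the gripper's body (75 mm by 190 mm) begins 51 mm behind the grasp point.
Start: joints at [87.468, 22.042, 0.453, 0, -68.411, -14.817], TCP at [0.186, 0.597, 0.223] pointing down, gripper open.
Joint ranges: [-179.83, 179.83], [-69.29, 118.12], [-61.27, 80.66], [-181.25, 117.63], [-171.15, -9.14], [-177.46, 177.46]. Speed limits (degrees/s): [159.86, 159.86, 180, 180, 180, 180].

INTERFACE

Orientations are given as [roll, pitch, yaw] about the fixed x, y, z axes, in that order (R = Rz(yaw) Ry(pitch) Rx(roll)).
In Python, from workcell import env gives the robot as it stands. The module is installed in compiled form; this text tells all that it offers. Calls block until the motion is done:
- env.goto(position, orientation): joint-space move of the TCP to a pose.
- env.move_straight(position, rotation=None, rate=0.15, force_limit=None): straight line of the TCP; rotation=None keeps the orientation; rate is the mean speed in m/s. With force_limit (N) it stops when the force on the tool has changed by that much, and returns True; else False.
- env.set_joints(angles): joint-space move.
- env.gripper_to(opening, grasp_force=None): opening from 0.0 (shut) to 1.0 (fully open); grasp_force is the grip in N (None keeps the last); returns when the fingers have stopped.
- env.dwell(seconds).
- env.inverse_kinematics(position, orientation): joint angles nearest the present ones, or None.
- env.read_state(): the state.
- env.grab_frame(name): name is "scene" or "top" or "wrist"; returns a dict with "image" (480x640x3 uint8, blue, green, red), "fx", "fy", "cx", "cy" (pixels), "position" and "orientation" of the camera in the world. Camera axes: x right, y up, looking along -z (the intrinsics and any distortion apply to the point x, -y, -z); pixel columns grow to the right and rows downward; lengths in m; the calibration is good to about 2 mm. A picture is of the moment at which its call begins. There is no depth.
A pose or a line that the arm cannot do raises env.Unreachable and nothing moves.
- env.close_job(): hands the job in; it is judged then, once.
Trained networks look in a picture, given as the dict that the camera call returned (one of the last four; its "shot" number tells which), for a name from the list of things; names that differ only in an ending like _2 or _b are one class to them, and where a whole thing is asked for, a point or a joint stands for the part that bears it (a point fixed in the world has none). Each returns a list of dicts, best first, with "score" (0 to 1); they miss things now and then, are a little off and sometimes report something else, mostly with a low value. They report only what shows in the picture. A call takes as long as a camera call. They do not tell look-alikes from the thing itself.
- env.search_frame(picture, thing): "xyz" ([x, y, z] in m, in world coordinates, good to about 4 mm: the middle of the surface that is visible of it).
- env.trace(picture, thing): "mask" (480x640 bool, what is visible of it).
The state is a dict: "clock": time; "joint_positions": joint angles; "qvel": joint speeds; "joint_torque": joint torques, N m; "position": TCP position; "tool_rot": TCP orientation; "force": force on the tool from outside, world axes, zero at the start; "wrist_torque": the same for the moment, N m; "opening": opening from 0.0 (shut) to 1.0 (fully open); "finger_force": force on a finger pad.
Only numpy, scipy, OpenCV 4.12 (cv2) and the standard library are available. Lean on these libraries where they do the work, as an engineer would, in place of code of your own. Each camera call takes 0.05 s, during which the arm holds its last target. There are 200 camera calls.

TASK

Pinch the handles of the blue spring clip so that its jaws spread wide open, lift it off the desk open, and carry it open to the green card. Lower it over the middle of the card's top edge until the jaw ends reach one to two centimetres below it, one jaw on each side and in line with the edge, with neither jaw nor anything else of the clip touching the card, so that a sheet could be slipped in. Finish while holding the clip still there, gaping around the edge (do not let go or let it shut), and do not knock either card's stand about.

Things in the scene. Friction and masses are not known exactly. Their poses are not given: they have to be found in the camera images.
- clip: Blue spring clip like a large clothes peg, black rubber jaw ends, steel coil at the hinge; 90 mm high, 40 mm wide (y), 70 g; stands on its shut jaws (base 28 mm along x), two flat handles up in a V. Origin (frame of the half on the -x side): between the jaw ends at desk level; z up. Handles lie apart along x, to be pinched together along x.
- clip_grip (a point): Middle between the two handles where they are pinched, 78 mm above the clip's origin (fixed to the -x half). Width over the handles' outer faces along x, shut: 34 mm at 68 mm height, 39 mm at 78 mm, 44 mm at the top (89 mm). Pinching here takes 6 N at first, 12 N to the fully open stop, where the faces are parallel and 22 mm apart; 20 N holds it firmly.
- clip_hinge (a point): Middle of the clip's hinge, 46 mm above the clip's origin; the hinge axis runs along y. In a pinch both halves turn, each by half the joint value; fully open the jaw ends lie 45 mm below the hinge and 23 mm apart.
- clip_jaw (a joint): Opening angle between the two halves of the clip, rad: 0 shut (its spring holds it), 0.5 fully open at a hard stop.
- jaw_a_tip (a point): Lower inner edge of the clip's jaw on its -x side, middle of its 40 mm width; both jaw tips meet here when shut. Its axes are those of clip.
- jaw_b_tip (a point): Lower inner edge of the clip's other jaw, on its +x side, middle of its width.
- green_card: Green card 110 mm wide, 3 mm thick, upright, fixed in a wooden foot (60 x 90 mm, 25 mm high), card and foot 0.45 kg together, loose on the desk. Origin at the centre of the underside; z up, y along the card's width, x across its thickness (through its two faces). The top edge is 110 mm above the desk.
- green_card_edge (a point): Middle of the green card's top edge, axes as the green card's.
- yellow_card: The other card, to be left alone: yellow card 110 mm wide, 3 mm thick, upright, fixed in a wooden foot (60 x 90 mm, 25 mm high), card and foot 0.45 kg together, loose on the desk. Origin at the centre of the underside; z up, y along the card's width, x across its thickness (through its two faces). The top edge is 110 mm above the desk.
There are look-alikes about, which are no part of the job. Several things look just like the clip: the one meant starts farthest from the robot's base.

How it is judged:
By the outcome, as a careful person would: the job done as asked, in the order asked, and still so for the second after the job is handed in, while the arm keeps its last pose, push and grip.
It also fails if it takes over 40 s, if anything falls off the work surface, if the arm or the gripper's body presses on something with over 40 N, if the wrist force passes 120 N, or if a joint passes its speed limit or range.

## Working session

There is one attempt and no reset: what is moved stays moved. The work goes in short steps, each a Python script; the robot and the scene stay as the last script left them, time stands still between calls to the robot, and variables do not carry over. Pictures are saved under pics/ and viewed, at most 10 in all, crops included, and the job is handed in when it is done.

```bash
mkdir -p pics; python3 - <<'E'
from workcell import env
import cv2,numpy as np
for n in ["scene","top"]:
    f=env.grab_frame(n); cv2.imwrite(f"pics/{n}0.png",f["image"])
    print(n,f["fx"],f["cx"],f["cy"],f["position"],f["orientation"],[k for k in f])
    for t in ["clip","green_card","yellow_card","green_card_edge","clip_hinge"]:
        try:
            for d in env.search_frame(f,t): print(t,np.round(d["xyz"],3),round(d["score"],2))
        except Exception as e: print(t,e)
print(env.read_state())
E
```

```text
scene 611.982030526444 319.33291943372103 234.01336662540254 [-0.56803298 -0.53047717  0.65169324] [ 64.32918735  -0.84187058 -63.6283092 ] ['image', 'fx', 'fy', 'cx', 'cy', 'position', 'orientation', 'shot']
clip [ 0.488 -0.317  0.051] 0.84
clip [ 0.312 -0.208  0.053] 0.73
clip [ 0.469 -0.149  0.051] 0.66
clip [ 0.43  -0.227  0.053] 0.61
green_card [0.531 0.284 0.053] 0.67
yellow_card [0.545 0.001 0.046] 0.9
yellow_card [ 0.507 -0.333  0.071] 0.59
green_card_edge [0.534 0.28  0.054] 0.85
clip_hinge [ 0.464 -0.148  0.056] 0.94
clip_hinge [ 0.428 -0.228  0.054] 0.91
clip_hinge [ 0.494 -0.319  0.052] 0.84
clip_hinge [ 0.319 -0.21   0.052] 0.84
top 454.0205059428812 321.67941710517675 237.87699905240692 [ 0.389961   -0.00411485  1.08466167] [  5.95184177  -1.00461283 -89.4764542 ] ['image', 'fx', 'fy', 'cx', 'cy', 'position', 'orientation', 'shot']
clip [ 0.439 -0.222  0.065] 0.85
clip [ 0.47  -0.143  0.07 ] 0.85
clip [ 0.503 -0.31   0.062] 0.82
clip [ 0.33  -0.21   0.068] 0.82
green_card [0.536 0.283 0.025] 0.64
yellow_card [0.55  0.006 0.019] 0.7
green_card_edge [0.535 0.283 0.027] 0.
[... 183 characters left out ...]
0.027] 0.37
{'clock': 0.6, 'joint_positions': array([ 8.74675834e+01,  2.20413270e+01,  4.52976394e-01, -1.40467828e-03,
       -6.84106694e+01, -1.48147873e+01]), 'qvel': array([-0.06746345, -0.02205659, -0.07474728, -0.01039715, -0.03723318,
        0.01377573]), 'joint_torque': array([-2.57884694e-04, -3.90208626e+01,  1.87536246e+01,  4.22259718e+00,
        1.54295436e-02, -2.21305146e-05]), 'position': array([0.18633366, 0.59655761, 0.22255255]), 'tool_rot': array([-1.79999386e+02,  1.51331946e-03, -1.73477207e+01]), 'force': array([-0.74732504,  0.34058066,  0.01794022]), 'wrist_torque': array([-0.02383829,  0.01358996,  0.03565419]), 'finger_force': 0.0, 'opening': 0.999447367708724}
```

View pics/scene0.png

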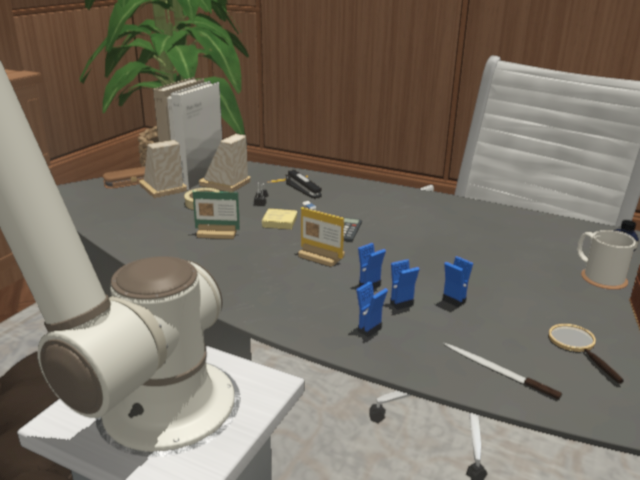

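View pics/top0.png

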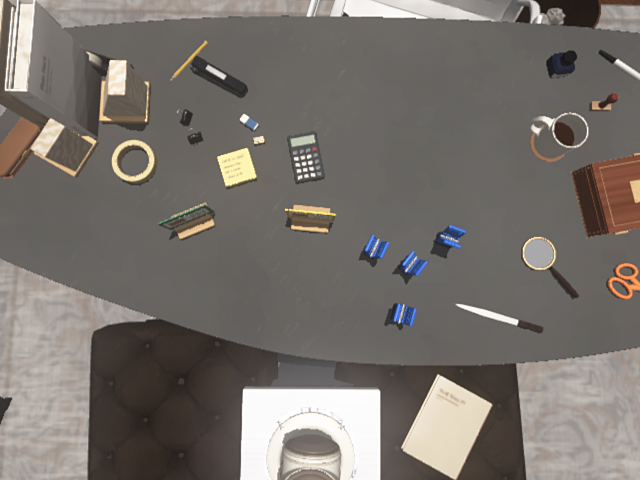

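The top view shows the target clip at about (450,237): it is the farthest from the base, at roughly (0.50,-0.315). The green card is at (188,215). Next I'll look at the card close up with the wrist camera, then the clip.

```bash
cat > h.py <<'E'
from workcell import env
import cv2,numpy as np
from scipy.spatial.transform import Rotation as R
def rot(o): return R.from_euler('xyz',o,degrees=True).as_matrix()
def proj(f,P):
    p=(np.atleast_2d(P)-f["position"])@rot(f["orientation"])
    return np.c_[f["cx"]+f["fx"]*p[:,0]/-p[:,2], f["cy"]-f["fy"]*p[:,1]/-p[:,2]]
def plane(f,uv,z):
    uv=np.atleast_2d(uv).astype(float)
    d=np.c_[(uv[:,0]-f["cx"])/f["fx"],-(uv[:,1]-f["cy"])/f["fy"],-np.ones(len(uv))]@rot(f["orientation"]).T
    return f["position"]+d*((z-f["position"][2])/d[:,2])[:,None]
def camT():
    "camera pose in tool frame"
    f=env.grab_frame("wrist"); s=env.read_state(); Rt=rot(s["tool_rot"])
    return Rt.T@(f["position"]-s["position"]), Rt.T@rot(f["orientation"])
def look_pose(target,yaw,h,ct):
    "TCP position (tool down, given yaw, TCP height h) with target on the optical axis"
    Rt=rot([180,0,yaw]); c=Rt@ct[0]; a=Rt@(-ct[1][:,2])
    p=np.array([0,0,h])+c; hit=p+a*((target[2]-p[2])/a[2])
    return np.array([target[0]-hit[0],target[1]-hit[1],h])
E
python3 - <<'E'
from h import *
ct=camT(); print(ct); np.savez("ct.npz",a=ct[0],b=ct[1])
for h in (.2,.25,.3):
  for y in range(-180,180,30):
    for n,t in (("card",[.535,.283,.1]),("clip",[.5,-.315,.08])):
        p=look_pose(t,y,h,ct); q=env.inverse_kinematics(p,[180,0,y])
        if h==.25: print(n,h,y,np.round(p,3),None if q is None else np.round(q))
E
```

```text
(array([ 0.07153513,  0.0010365 , -0.1606673 ]), array([[ 5.38737463e-04,  9.65060332e-01,  2.62027223e-01],
       [ 9.99998261e-01, -5.21424947e-05, -1.86398904e-03],
       [-1.78519913e-03,  2.62027772e-01, -9.65058682e-01]]))
card 0.25 -180 [0.522 0.281 0.25 ] [  44.   18.   -2.   -0.  -70. -134.]
clip 0.25 -180 [ 0.482 -0.317  0.25 ] [-17.  16.  -4.   0. -70. -73.]
card 0.25 -150 [0.525 0.275 0.25 ] [  43.   18.   -2.   -0.  -70. -103.]
clip 0.25 -150 [ 0.485 -0.326  0.25 ] [-18.  17.  -3.   0. -70. -42.]
card 0.25 -120 [0.53  0.271 0.25 ] [ 43.  18.  -1.   0. -70. -73.]
clip 0.25 -120 [ 0.492 -0.332  0.25 ] [-18.  18.  -2.   0. -70. -12.]
card 0.25 -90 [0.537 0.27  0.25 ] [ 42.  19.  -1.   0. -71. -42.]
clip 0.25 -90 [ 0.502 -0.333  0.25 ] [-18.  19.  -0.   0. -71.  18.]
card 0.25 -60 [0.543 0.273 0.25 ] [ 42.  19.   0.   0. -71. -12.]
clip 0.25 -60 [ 0.511 -0.33   0.25 ] [-18.  19.   0.   0. -71.  48.]
card 0.25 -30 [0.547 0.278 0.25 ] [ 42.  20.   1.   0. -71.  18.]
clip 0.25 -30 [ 0.517 -0.323  0.25 ] [-17.  20.   1.   0. -71.  77.]
card 0.25 0 [0.548 0.285 0.25 ] [ 42.  20.   2.   0. -72.  48.]
clip 0.25 0 [ 0.518 -0.313  0.25 ] [-16.  19.   0.   0. -71. 106.]
card 0.25 30 [0.545 0.291 0.25 ] [ 43.  20.   2.   0. -72.  77.]
clip 0.25 30 [ 0.515 -0.304  0.25 ] [-15.  18.  -1.   0. -71. 135.]
card 0.25 60 [0.54  0.295 0.25 ] [ 44.  20.   2.   0. -71. 106.]
clip 0.25 60 [ 0.508 -0.298  0.25 ] [-15.  18.  -2.   0. -70. 165.]
card 0.25 90 [0.533 0.296 0.25 ] [ 44.  20.   1.   0. -71. 136.]
clip 0.25 90 [ 0.498 -0.297  0.25 ] [ -15.   17.   -4.    0.  -70. -165.]
card 0.25 120 [0.527 0.293 0.25 ] [ 44.  19.  -0.   0. -71. 166.]
clip 0.25 120 [ 0.489 -0.3    0.25 ] [ -15.   16.   -4.   -0.  -70. -135.]
card 0.25 150 [0.523 0.288 0.25 ] [  44.   18.   -1.    0.  -71. -164.]
clip 0.25 150 [ 0.483 -0.307  0.25 ] [ -16.   16.   -5.   -0.  -70. -104.]
```

```bash
python3 - <<'E'
from h import *
import pickle
z=np.load("ct.npz"); ct=(z["a"],z["b"])
for n,t,things in (("card",[.535,.283,.1],["green_card","green_card_edge"]),("clip",[.5,-.315,.08],["clip","clip_grip","clip_hinge"])):
    env.goto(look_pose(t,-70,.25,ct),[180,0,-70]); env.dwell(.3)
    f=env.grab_frame("wrist"); cv2.imwrite(f"pics/w_{n}.png",f["image"]); print(n,f["fx"],f["cx"],f["cy"],f["position"],f["orientation"],env.read_state()["clock"])
    for k in things:
        for d in env.search_frame(f,k): print(k,np.round(d["xyz"],4),round(d["score"],2))
    m=[(d["score"],d["mask"]) for d in env.trace(f,things[0])]
    pickle.dump((f,m),open(f"{n}.pkl","wb"))
E
```

```text
card 341.2238921600839 313.513590245409 235.36118896857542 [0.56488983 0.20387649 0.41062018] [-1.51117421e+01 -6.19864639e-02 -1.59914412e+02] 2.7583
green_card [0.5405 0.2859 0.0156] 0.7
green_card_edge [0.5406 0.2845 0.0131] 0.94
clip 341.2238921600839 313.513590245409 235.36118896857542 [ 0.5322825  -0.39938746  0.4106728 ] [-1.51130257e+01 -5.67533526e-02 -1.59928618e+02] 5.425
clip [ 0.4466 -0.2323  0.0452] 0.79
clip [ 0.4958 -0.3155  0.0752] 0.71
clip [ 0.3424 -0.2063  0.0487] 0.71
clip [ 0.4864 -0.1508  0.0517] 0.69
clip_grip [ 0.4958 -0.3202  0.0745] 0.86
clip_grip [ 0.4835 -0.1516  0.0422] 0.7
clip_grip [ 0.3403 -0.2068  0.0447] 0.69
clip_grip [ 0.4444 -0.2291  0.0453] 0.57
clip_hinge [ 0.4847 -0.1527  0.0465] 0.97
clip_hinge [ 0.3419 -0.2056  0.044 ] 0.92
clip_hinge [ 0.4471 -0.2293  0.0435] 0.8
clip_hinge [ 0.4946 -0.32    0.0699] 0.72
```

View pics/w_card.png

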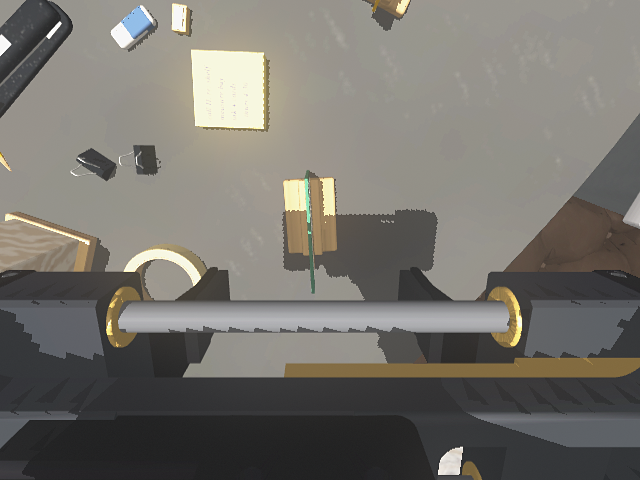

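View pics/w_clip.png

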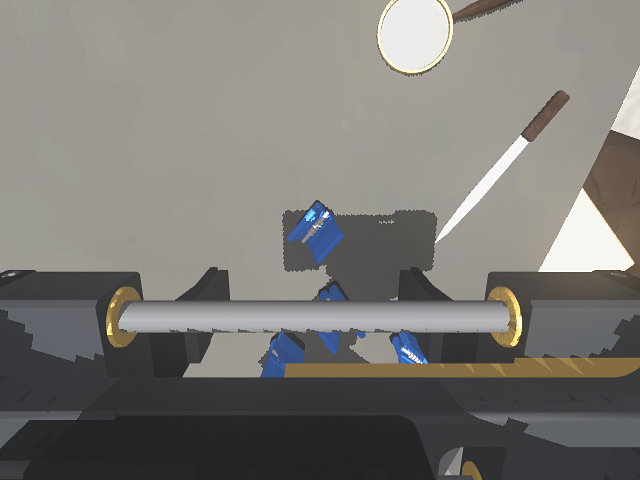

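```bash
python3 - <<'E'
from h import *
a=cv2.imread("pics/w_card.png")[165:305,265:365]; b=cv2.imread("pics/w_clip.png")[185:285,270:370]
a=cv2.resize(a,None,fx=4,fy=4,interpolation=cv2.INTER_CUBIC);b=cv2.resize(b,None,fx=4,fy=4,interpolation=cv2.INTER_CUBIC)
b=cv2.copyMakeBorder(b,0,160,0,0,cv2.BORDER_CONSTANT); cv2.imwrite("pics/crops.png",np.hstack([a,b]))
E
```

```text
(no output)
```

View pics/crops.png

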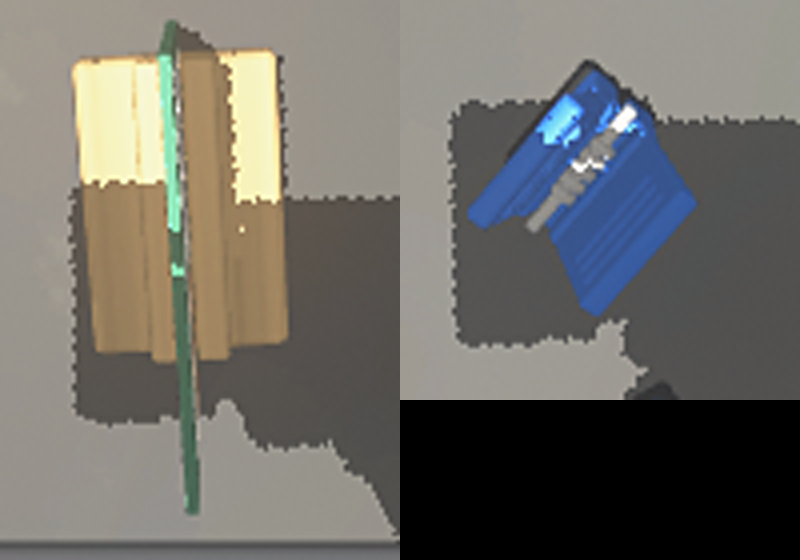

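```bash
python3 - <<'E'
from h import *
import pickle
from scipy.optimize import minimize
f,m=pickle.load(open("card.pkl","rb"))
P=plane(f,[[307.7,170.5],[312.8,293.2]],.11); d=P[0]-P[1]
print("card ends",P,"len",np.linalg.norm(d),"mid",P.mean(0),"yaw of card x",np.degrees(np.arctan2(d[1],d[0]))+90)
f,m=pickle.load(open("clip.pkl","rb"))
uv=proj(f,[.496,-.317,.07])[0]
m=[k for s,k in m if k[int(uv[1])-12:int(uv[1])+12,int(uv[0])-12:int(uv[0])+12].any()]; print(len(m),[k.sum() for k in m]); mk=m[0]
half=np.array([[0,0],[14,0],[8,46],[22,89],[18,89],[0,46]])/1000
S=4
def sil(p):
    c,s=np.cos(p[2]),np.sin(p[2]); im=np.zeros((480*S//1,640*S),np.uint8)
    for sg in (1,-1):
        for lst in ([0,1,2,5],[2,3,4,5]):
            pts=np.array([[sg*half[i,0],y,half[i,1]] for i in lst for y in (-.02,.02)])
            W=np.c_[p[0]+c*pts[:,0]-s*pts[:,1],p[1]+s*pts[:,0]+c*pts[:,1],pts[:,2]]
            cv2.fillConvexPoly(im,cv2.convexHull(((proj(f,W)+.5)*S).astype(np.int32)),1)
    return im.astype(bool)
M=cv2.resize(mk.astype(np.uint8),None,fx=S,fy=S,interpolation=cv2.INTER_NEAREST).astype(bool)
cost=lambda q:1-(lambda a:(a&M).sum()/(a|M).sum())(sil([q[0]/100,q[1]/100,q[2]]))
best=min((minimize(cost,[49.6,-31.7,y],method="Nelder-Mead",options=dict(initial_simplex=np.array([[49.6,-31.7,y],[50.4,-31.7,y],[49.6,-30.9,y],[49.6,-31.7,y+.2]]),maxfev=90)) for y in np.radians([40,65,-10])),key=lambda r:r.fun)
q=best.x; print("clip",q[0]/100,q[1]/100,np.degrees(q[2]),"iou",1-best.fun)
im=cv2.resize(f["image"],None,fx=S,fy=S,interpolation=cv2.INTER_CUBIC)
cs,_=cv2.findContours(sil([q[0]/100,q[1]/100,q[2]]).astype(np.uint8),0,2); cv2.drawContours(im,cs,-1,(0,0,255),1)
cs,_=cv2.findContours(M.astype(np.uint8),0,2); cv2.drawContours(im,cs,-1,(0,255,0),1)
cv2.imwrite("pics/fit.png",im[185*S:285*S,270*S:370*S])
E
```

```text
card ends [[0.56147207 0.22696988 0.11      ]
 [0.51767005 0.33405135 0.11      ]] len 0.11569380864360262 mid [0.53957106 0.28051061 0.11      ] yaw of card x 22.247174470697402
2 [np.int64(1826), np.int64(648)]
clip 0.5005704164512759 -0.3165132776390702 -18.62047024243918 iou 0.9229815244697427
```

View pics/fit.png

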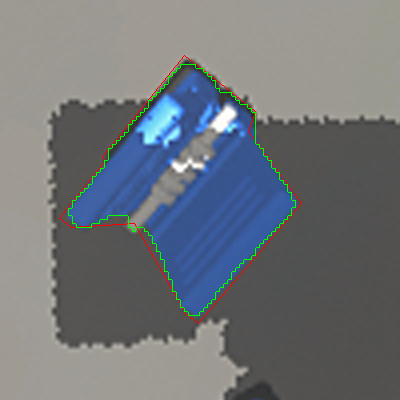

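```bash
cat > cardfit.py <<'E'
from h import *
import pickle
from scipy.optimize import minimize
f,m=pickle.load(open("card.pkl","rb")); mk=m[0][1]; print([(s,k.sum()) for s,k in m]); S=4
def box(hx,hy,z0,z1): return np.array([[x,y,z] for x in(-hx,hx) for y in(-hy,hy) for z in(z0,z1)])
B=[box(.0015,.055,.02,.11),box(.03,.045,0,.025)]
def sil(p,bs=B):
    c,s=np.cos(p[2]),np.sin(p[2]); im=np.zeros((480*S,640*S),np.uint8)
    for b in bs:
        W=np.c_[p[0]+c*b[:,0]-s*b[:,1],p[1]+s*b[:,0]+c*b[:,1],b[:,2]]
        cv2.fillConvexPoly(im,cv2.convexHull(((proj(f,W)+.5)*S).astype(np.int32)),1)
    return im.astype(bool)
M=cv2.resize(mk.astype(np.uint8),None,fx=S,fy=S,interpolation=cv2.INTER_NEAREST).astype(bool)
h=cv2.cvtColor(f["image"],cv2.COLOR_BGR2HSV)
g=((h[...,0]>60)&(h[...,0]<100)&(h[...,1]>90)); roi=np.zeros_like(g); roi[160:300,290:330]=1
G=cv2.resize((g&roi).astype(np.uint8),None,fx=S,fy=S,interpolation=cv2.INTER_NEAREST).astype(bool)
x0=np.array([53.8,28.2,np.radians(21)])
def fit(M,bs):
    c=lambda q:1-(lambda a:(a&M).sum()/(a|M).sum())(sil([q[0]/100,q[1]/100,q[2]],bs))
    r=minimize(c,x0,method="Nelder-Mead",options=dict(initial_simplex=x0+np.array([[0,0,0],[.6,0,0],[0,.6,0],[0,0,.1]]),maxfev=120))
    q=r.x; print(q[0]/100,q[1]/100,np.degrees(q[2]),1-r.fun); return q/[100,100,1]
q=fit(M,B); q2=fit(G,B[:1])
im=cv2.resize(f["image"],None,fx=S,fy=S,interpolation=cv2.INTER_CUBIC)
for a,col in((sil(q,B[:1]),(0,0,255)),(sil(q,B[1:]),(0,0,255)),(sil(q2,B[:1]),(255,0,0)),(M,(0,255,255))):
    cs,_=cv2.findContours(a.astype(np.uint8),0,2); cv2.drawContours(im,cs,-1,col,1)
cv2.imwrite("pics/cfit.png",im[165*S:305*S,265*S:365*S])
E
python3 cardfit.py
```

```text
[(0.59, np.int64(3959))]
0.5393131110532208 0.2837686293286023 23.442324594596688 0.9176234630700811
0.5417311439043208 0.28322107017318243 20.25130555175338 0.1987231572838073
```

View pics/cfit.png

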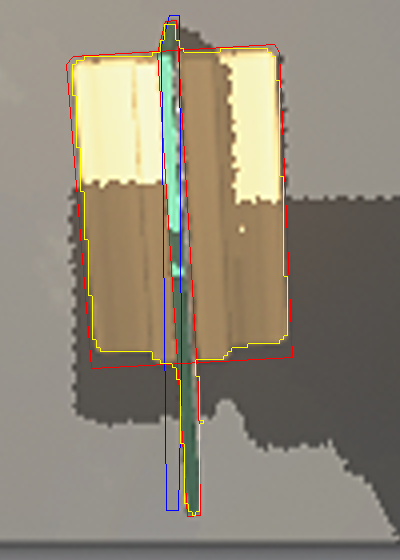

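```bash
python3 - <<'E'
from h import *
def st(t):
    s=env.read_state(); print(t,round(s["clock"],2),np.round(s["position"],4),np.round(s["tool_rot"],1),"op",round(s["opening"]*87,1),"ff",round(s["finger_force"],1),np.round(s["force"],1))
x,y,yaw=.5006,-.3165,-108.6
env.goto([x,y,.16],[180,0,yaw]); st("above")
print(env.move_straight([x,y,.059],rate=.08,force_limit=8)); st("down")
env.gripper_to(0.0,grasp_force=22); env.dwell(.3); st("grip")
f=env.grab_frame("wrist"); cv2.imwrite("pics/grip.png",f["image"][180:420,170:470])
E
```

```text
above 6.33 [ 0.5012 -0.3169  0.1607] [-179.9   -0.  -108.5] op 87.0 ff 0.0 [-0.4  0.3  0.2]
False
down 7.73 [ 0.501  -0.3167  0.0596] [-179.9   -0.  -108.6] op 87.0 ff 0.0 [ 0.  -0.4  0.8]
grip 9.17 [ 0.498  -0.316   0.0608] [ 179.7   -0.  -108.6] op 24.6 ff 21.7 [-6.3  3.7 14. ]
```

View pics/grip.png

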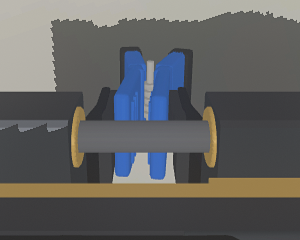

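```bash
python3 - <<'E'
from h import *
def st(t):
    s=env.read_state(); print(t,round(s["clock"],2),np.round(s["position"],4),np.round(s["tool_rot"],1),"op",round(s["opening"]*87,2),"ff",round(s["finger_force"],1),np.round(s["force"],1))
env.move_straight([.5006,-.3165,.10],rate=.06); st("up1")
env.gripper_to(0.0,grasp_force=26); env.dwell(.2); st("grip")
env.move_straight([.5006,-.3165,.26],rate=.15); st("up2")
env.goto([.5393,.2838,.26],[180,0,-67]); env.dwell(.4); st("card")
f=env.grab_frame("wrist"); cv2.imwrite("pics/over_w.png",f["image"])
g=env.grab_frame("scene"); cv2.imwrite("pics/over_s.png",g["image"])
for n in ("jaw_a_tip","jaw_b_tip","clip_hinge","green_card_edge"):
    for q in (f,g):
        for d in env.search_frame(q,n)[:3]: print(n,np.round(d["xyz"],4),round(d["score"],2))
a=f["image"][160:400,170:470]; c=proj(g,[.539,.284,.16])[0].astype(int)
b=cv2.resize(g["image"][c[1]-60:c[1]+60,c[0]-60:c[0]+60],None,fx=3,fy=3,interpolation=cv2.INTER_CUBIC)
a=cv2.resize(a,(450,360),interpolation=cv2.INTER_CUBIC); cv2.imwrite("pics/over.png",np.hstack([a,b])[:, :800])
E
```

```text
up1 10.05 [ 0.5003 -0.3164  0.0997] [ 180.     0.  -108.6] op 21.68 ff 22.0 [-0.8  0.6 -1. ]
grip 10.47 [ 0.5005 -0.3165  0.0998] [ 180.    -0.  -108.6] op 21.3 ff 26.0 [-0.4  0.8 -1.2]
up2 11.68 [ 0.5    -0.3162  0.2588] [ 179.9    0.  -108.6] op 21.44 ff 26.0 [-0.9  0.8 -1.3]
card 14.24 [0.5394 0.2836 0.26  ] [-180.    0.  -67.] op 21.46 ff 26.0 [ 0.3  1.1 -0.5]
jaw_a_tip [0.5396 0.2709 0.2603] 0.65
jaw_a_tip [ 0.4291 -0.2259  0.0556] 0.95
jaw_a_tip [ 0.4676 -0.1468  0.0514] 0.7
jaw_a_tip [0.5302 0.2747 0.2396] 0.67
jaw_b_tip [0.5523 0.2787 0.2706] 0.59
jaw_b_tip [ 0.4678 -0.1562  0.0515] 0.91
jaw_b_tip [ 0.4302 -0.2102  0.0726] 0.84
jaw_b_tip [ 0.3164 -0.1882  0.0605] 0.84
clip_hinge [0.5402 0.2727 0.259 ] 0.68
clip_hinge [ 0.3152 -0.2083  0.051 ] 0.94
clip_hinge [ 0.4645 -0.1462  0.054 ] 0.87
clip_hinge [0.5286 0.2769 0.2355] 0.68
green_card_edge [0.5383 0.2757 0.0103] 0.7
green_card_edge [0.5347 0.2801 0.051 ] 0.89
```

View pics/over.png

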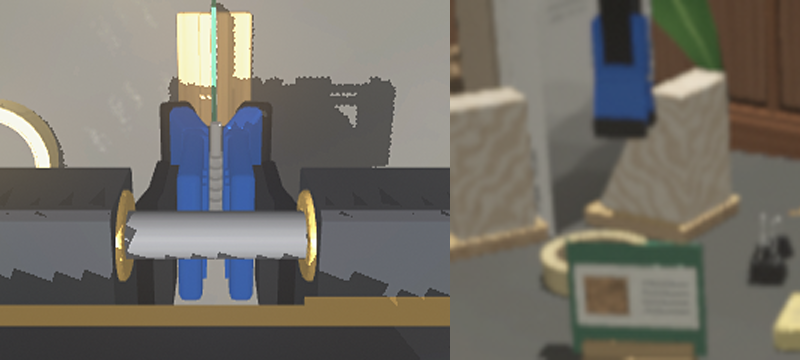

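```bash
python3 - <<'E'
from h import *
env.move_straight([.5393,.2838,.182],rate=.08); env.dwell(.3)
s=env.read_state(); p=s["position"]; print(np.round(p,4),s["opening"]*87,np.round(s["force"],1))
f=env.grab_frame("wrist"); g=env.grab_frame("scene")
Rt=rot(s["tool_rot"])
def seg(P): return np.array([P[0]+(P[1]-P[0])*t for t in np.linspace(0,1,20)])
c,sn=np.cos(np.radians(23)),np.sin(np.radians(23))
card=lambda x,y,z:np.array([.5393+c*x-sn*y,.2838+sn*x+c*y,z])
tool=lambda x,y,z:p+Rt@np.array([x,y,z])
L=[(seg([card(sx,-.055,.11),card(sx,.055,.11)]),(0,0,255)) for sx in(-.0015,.0015)]
for sy in(-1,1):
    L.append((seg([tool(-.02,sy*.0115,.058),tool(.02,sy*.0115,.058)]),(0,255,255)))
L.append((seg([tool(-.02,0,.013),tool(.02,0,.013)]),(255,255,0)))
out=[]
for fr,o,sc,w in((f,(170,160),1.6,(280,240)),(g,None,3,(110,128))):
    if o is None:
        q=proj(fr,card(0,0,.13))[0].astype(int); o=(q[0]-55,q[1]-64)
    im=cv2.resize(fr["image"][o[1]:o[1]+w[1],o[0]:o[0]+w[0]],None,fx=sc,fy=sc,interpolation=cv2.INTER_CUBIC)
    for P,col in L: cv2.polylines(im,[((proj(fr,P)+.5-o)*sc).astype(np.int32)],False,col,1)
    out.append(im[:384])
cv2.imwrite("pics/ov2.png",np.hstack(out)); print([o.shape for o in out])
E
```

```text
[0.5394 0.2839 0.1823] 21.73552829917642 [-1.1 -0.2 -1. ]
[(384, 448, 3), (384, 330, 3)]
```

View pics/ov2.png

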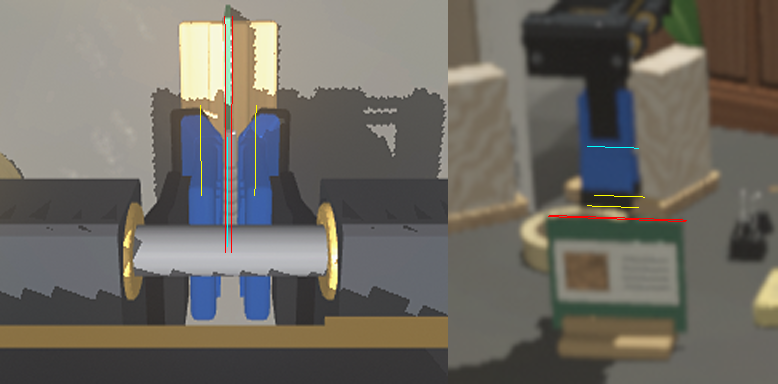

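The model card edge lies on the real edge in both views. In the wrist view the clip's midline looks slightly right of the projected one, and in the scene view it sits about 3 mm toward card +y. I'll measure both offsets numerically.

```bash
python3 - <<'E'
from h import *
s=env.read_state(); p=s["position"]; Rt=rot(s["tool_rot"])
tool=lambda x,y,z:p+Rt@np.array([x,y,z])
f=env.grab_frame("wrist"); g=env.grab_frame("scene")
h=cv2.cvtColor(f["image"],cv2.COLOR_BGR2HSV); b=(h[...,0]>100)&(h[...,0]<125)&(h[...,1]>130)&(h[...,2]>50); b[:,:270]=0;b[:,365:]=0
ms=env.trace(f,"clip"); print([(round(d["score"],2),d["mask"].sum()) for d in ms])
mk=ms[0]["mask"] if ms else b
gr=(h[...,0]>60)&(h[...,0]<98)&(h[...,1]>60)
for v in range(222,300,6):
    u=np.where(b[v])[0]; w=np.where(mk[v])[0]
    gap=np.diff(u); k=gap.argmax() if len(gap) else 0
    print(v,"blue",(u[0],u[k],u[k+1],u[-1],(u[0]+u[-1])/2,(u[k]+u[k+1])/2) if len(u)>2 else "", "mask",(w[0],w[-1],(w[0]+w[-1])/2) if len(w) else "")
print("tool plane u at depths",[ (z,np.round(proj(f,tool(.02,0,z))[0],1)) for z in(-.03,0,.013,.05)])
for v in range(165,235,10):
    u=np.where(gr[v,300:330])[0]+300; print("green",v,(u[0],u[-1]) if len(u) else "")
print("card model",np.round(proj(f,[[.5393+.39*t,.2838-.92*t,.11] for t in(-.0,-.02,.02,.05)]),1).tolist())
# scene: along-card centre and height
hg=cv2.cvtColor(g["image"],cv2.COLOR_BGR2HSV); bb=(hg[...,0]>100)&(hg[...,0]<125)&(hg[...,1]>130)&(hg[...,2]>50)
q=proj(g,tool(0,0,.013))[0]; print("scene hinge proj",q)
sub=np.zeros_like(bb); sub[int(q[1])-30:int(q[1])+30,int(q[0])-25:int(q[0])+25]=1; bb&=sub
for v in range(int(q[1])-20,int(q[1])+18,4):
    u=np.where(bb[v])[0]; print(v,(u[0],u[-1],(u[0]+u[-1])/2) if len(u) else "")
cor=[tool(x,-.0115-0.0,.058) for x in(-.02,.02)]+[tool(x,.0115,.058) for x in(-.02,.02)]+[tool(x,y,.02) for x in(-.02,.02) for y in (-.013,.013)]
print(np.round(proj(g,cor),1).tolist())
d=ms=env.trace(g,"clip"); 
for d in ms:
    yy,xx=np.where(d["mask"]); 
    if abs(xx.mean()-q[0])<25 and abs(yy.mean()-q[1])<30: print("scene mask",round(d["score"],2),xx.min(),xx.max(),yy.min(),yy.max(),[ (v,xx[yy==v].min(),xx[yy==v].max()) for v in range(yy.min(),yy.max()+1,3)])
E
```

```text
[(0.98, np.int64(5239))]
222 blue  mask 
228 blue  mask (np.int64(280), np.int64(348), np.float64(314.0))
234 blue (np.int64(329), np.int64(329), np.int64(330), np.int64(343), np.float64(336.0), np.float64(329.5)) mask (np.int64(277), np.int64(350), np.float64(313.5))
240 blue (np.int64(324), np.int64(325), np.int64(327), np.int64(343), np.float64(333.5), np.float64(326.0)) mask (np.int64(277), np.int64(350), np.float64(313.5))
246 blue (np.int64(292), np.int64(292), np.int64(305), np.int64(343), np.float64(317.5), np.float64(298.5)) mask (np.int64(277), np.int64(350), np.float64(313.5))
252 blue (np.int64(306), np.int64(308), np.int64(319), np.int64(343), np.float64(324.5), np.float64(313.5)) mask (np.int64(277), np.int64(350), np.float64(313.5))
258 blue (np.int64(284), np.int64(291), np.int64(306), np.int64(343), np.float64(313.5), np.float64(298.5)) mask (np.int64(277), np.int64(350), np.float64(313.5))
264 blue (np.int64(284), np.int64(308), np.int64(319), np.int64(343), np.float64(313.5), np.float64(313.5)) mask (np.int64(277), np.int64(350), np.float64(313.5))
270 blue (np.int
[... 1194 characters left out ...]
64(313))
card model [[312.2, 248.1], [312.2, 274.3], [312.2, 220.8], [312.2, 177.5]]
scene hinge proj [214.42276146 167.67314721]
147 
151 (np.int64(205), np.int64(220), np.float64(212.5))
155 (np.int64(204), np.int64(220), np.float64(212.0))
159 (np.int64(204), np.int64(220), np.float64(212.0))
163 (np.int64(204), np.int64(220), np.float64(212.0))
167 (np.int64(205), np.int64(220), np.float64(212.5))
171 (np.int64(205), np.int64(221), np.float64(213.0))
175 (np.int64(205), np.int64(222), np.float64(213.5))
179 (np.int64(206), np.int64(222), np.float64(214.0))
183 
[[208.3, 183.7], [224.9, 184.3], [206.1, 187.2], [223.0, 187.8], [207.4, 168.4], [204.9, 172.1], [224.2, 168.9], [222.0, 172.7]]
```

The wrist view puts the clip's midline at u=313.5 and the card at 310–313, so the card is about 1.4 mm left. The offset along the edge is only about 1 mm and there is no visible tilt. I'll shift sideways, re-check, then lower.

```bash
python3 - <<'E'
from h import *
def chk():
    s=env.read_state(); print(round(s["clock"],2),np.round(s["position"],4),"op",round(s["opening"]*87,2),"ff",round(s["finger_force"],1),np.round(s["force"],1))
    f=env.grab_frame("wrist"); h=cv2.cvtColor(f["image"],cv2.COLOR_BGR2HSV)
    gr=(h[...,0]>60)&(h[...,0]<98)&(h[...,1]>60)
    for v in range(165,226,10):
        u=np.where(gr[v,295:335])[0]+295; print("green",v,(u[0],u[-1]) if len(u) else "",end=" ")
    print()
    return f
env.move_straight([.5406,.2843,.178],rate=.05); env.dwell(.3); chk()
print(env.move_straight([.5406,.2843,.154],rate=.04,force_limit=4)); env.dwell(.4); f=chk()
g=env.grab_frame("scene")
for q in(f,g):
    for n in ("green_card_edge","clip"):
        for d in env.search_frame(q,n)[:2]: print(n,np.round(d["xyz"],4),round(d["score"],2))
cv2.imwrite("pics/final_w.png",f["image"]);cv2.imwrite("pics/final_s.png",g["image"])
E
```

```text
17.02 [0.5406 0.2843 0.1781] op 21.51 ff 26.0 [-0.1 -0.2 -1.6]
green 165  green 175 (np.int64(312), np.int64(315)) green 185 (np.int64(312), np.int64(315)) green 195 (np.int64(312), np.int64(315)) green 205 (np.int64(312), np.int64(315)) green 215 (np.int64(312), np.int64(315)) green 225 (np.int64(312), np.int64(313)) 
False
18.22 [0.5406 0.2843 0.1541] op 21.72 ff 26.0 [ 1.2  0.6 -1.3]
green 165  green 175 (np.int64(312), np.int64(315)) green 185 (np.int64(312), np.int64(315)) green 195 (np.int64(312), np.int64(315)) green 205 (np.int64(312), np.int64(315)) green 215 (np.int64(312), np.int64(315)) green 225 (np.int64(312), np.int64(315)) 
green_card_edge [0.5476 0.2637 0.0106] 0.62
clip [0.5412 0.2762 0.1562] 0.82
green_card_edge [0.5284 0.2784 0.0476] 0.74
green_card_edge [0.5289 0.2744 0.1328] 0.62
clip [ 0.4303 -0.2264  0.0533] 0.96
clip [0.5228 0.2739 0.1268] 0.91
```

```bash
python3 - <<'E'
from h import *
g=env.grab_frame("scene"); s=env.read_state(); p=s["position"]; Rt=rot(s["tool_rot"])
tool=lambda x,y,z:p+Rt@np.array([x,y,z])
e=proj(g,[.5406,.2843,.11])[0]; print("edge",e,"tip near lower outer at depth .055/.059/.063:",[np.round(proj(g,tool(0,.02,z))[0],1).tolist() for z in(.055,.059,.063)])
for u in (int(e[0])-14,int(e[0])-3,int(e[0])):
    print(u,[(v,*g["image"][v,u].tolist()) for v in range(int(e[1])-12,int(e[1])+16,1)])
E
```

```text
edge [216.05369399 191.0836946 ] tip near lower outer at depth .055/.059/.063: [[214.5, 198.6], [214.6, 200.1], [214.7, 201.7]]
202 [(179, 122, 167, 191), (180, 133, 182, 207), (181, 117, 162, 186), (182, 86, 117, 137), (183, 73, 95, 111), (184, 73, 94, 110), (185, 72, 91, 106), (186, 75, 91, 101), (187, 99, 121, 131), (188, 126, 161, 173), (189, 126, 163, 177), (190, 99, 129, 141), (191, 73, 94, 93), (192, 62, 79, 60), (193, 59, 75, 51), (194, 59, 75, 51), (195, 59, 74, 50), (196, 58, 74, 50), (197, 59, 75, 52), (198, 74, 88, 73), (199, 103, 114, 110), (200, 121, 131, 132), (201, 123, 134, 136), (202, 111, 123, 129), (203, 85, 102, 116), (204, 65, 86, 106), (205, 60, 82, 103), (206, 61, 84, 105)]
213 [(179, 113, 67, 42), (180, 114, 68, 43), (181, 112, 67, 42), (182, 113, 67, 43), (183, 115, 69, 43), (184, 116, 69, 44), (185, 116, 69, 43), (186, 116, 69, 43), (187, 115, 69, 43), (188, 116, 70, 44), (189, 115, 69, 44), (190, 115, 69, 44), (191, 114, 69, 43), (192, 111, 67, 43), (193, 88, 56, 41), (194, 53, 43, 39), (195, 35, 38, 38), (196, 33, 37, 38), (197, 34, 38, 39), (198, 39, 42, 43), (199, 62, 68, 70), (200, 99, 108, 110), (201, 120, 130, 132), (202, 120, 131, 134), (203, 110, 123, 129), (204, 103, 116, 125), (205, 101, 115, 122), (206, 99, 112, 119)]
216 [(179, 112, 67, 42), (180, 113, 67, 42), (181, 113, 67, 42), (182, 113, 67, 41), (183, 115, 69, 43), (184, 116, 69, 44), (185, 116, 69, 44), (186, 116, 69, 43), (187, 116, 69, 43), (188, 116, 70, 44), (189, 115, 69, 44), (190, 115, 69, 43), (191, 115, 69, 44), (192, 110, 67, 43), (193, 89, 56, 41), (194, 54, 44, 40), (195, 36, 39, 39), (196, 34, 37, 38), (197, 34, 37, 38), (198, 39, 42, 44), (199, 62, 67, 68), (200, 99, 108, 109), (201, 121, 131, 132), (202, 126, 136, 138), (203, 126, 136, 138), (204, 125, 135, 137), (205, 126, 136, 137), (206, 126, 136, 138)]
```

```bash
python3 -c "
from h import *
print(env.close_job())"
```

```text
the job is handed in; nothing more can be done
None
```

I handed the job in with the blue clip held fully open over the middle of the green card's top edge. The jaw ends were about 13–14 mm below the edge, and the force and camera checks showed no sign of contact with the card. The clock read about 18 s shortly before hand-in, and I was given no verdict.

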